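# Stack two depth-stop spacers on the jig arbor, thick one first

### The job

Build the depth stop for the test drawer on the aluminium jig plate: thread the thick blue spacer ring onto the plate's upright arbor first, all the way down flat on the plate, then thread the thin green ring on after it so that it lies flat on the blue one. Leave the white spare ring where it lies, and let go of both rings.

Things in the scene. Friction and masses are not known exactly. Their poses are not given: they have to be found in the camera images.
- thick_center (a point): Thick blue plastic spacer ring, outer diameter 58 mm, bore 34 mm, 28 mm thick, about 70 g, lying flat and loose on the bench. The point is its centre, in the bore, half-way up (14 mm above its underside); z is the ring's axis.
- thin_center (a point): Thin green plastic spacer ring, outer diameter 46 mm, bore 34 mm, 14 mm thick, about 20 g, lying flat and loose on the bench. The point is its centre, in the bore, half-way up (7 mm above its underside); z is the ring's axis.
- spare_center (a point): White plastic spare spacer ring, outer diameter 52 mm, bore 34 mm, 20 mm thick, lying flat and loose on the bench; not to be used. The point is its centre, half-way up. The three rings swap places from start to start, with at least 25 mm free between them.
- arbor_foot (a point): Foot of the fixed upright dark steel arbor, on its axis, level with the top face of the aluminium jig plate (12 mm above the bench); z is up. The arbor is 14 mm in diameter and rises 50 mm above this point, with a tapered tip. The plate is 120 mm along the point's x and reaches from +50 mm to -200 mm along its y; a red-handled toggle clamp, 72 mm high above the bench, stands on it between -115 and -185 mm in y. Other loose things on the bench are at most 60 mm high.
Mind the look-alikes: they are no part of the job. Of the things shaped like the part that bears thin_center, the green one is meant.

How it is judged (in metres and radians):
On the way, in this order (a step that is already met when the one before it is completed fails the run):
1. The blue ring is on the arbor, flat on the plate, with the green ring not yet on (horizontal distance between thick_center and arbor_foot below 0.013 m and z of thick_center in the frame of arbor_foot between 0.009 and 0.019 m and angle between thick_center's own z axis and vertical below 0.17 rad and horizontal distance between thin_center and arbor_foot above 0.04 m), for 0.2 s.
2. The green ring is on the arbor, flat on the blue ring (horizontal distance between each of thick_center, thin_center and arbor_foot below 0.013 m and z of thick_center in the frame of arbor_foot between 0.009 and 0.019 m and angle between each of thick_center, thin_center's own z axis and vertical below 0.17 rad and z of thin_center in the frame of arbor_foot between 0.03 and 0.04 m), for 0.2 s.
At the end, for the whole second after the job is handed in: Blue ring on the arbor, centre 14 mm above the plate, green ring on it, centre 35 mm above the plate (each within 5 mm), both within 13 mm of the arbor axis and 10 degrees of level, released and at rest; white ring within 30 mm of its start (all of step 2 and linear speed of each of thick, thin below 0.02 m/s and contact force between each of thick, thin and the fingers below 0.1 N and distance of spare_center from where it was at the start of the episode below 0.03 m); the robot touches nothing.
It fails at once if The white spare ring is moved by more than 30 mm (distance of spare_center from where it was at the start of the episode above 0.03 m).
It also fails if it takes over 51 s, if anything falls off the work surface, if the arm or the gripper's body presses on something with over 40 N, if the wrist force passes 120 N, or if a joint passes its speed limit or range.

### The arm

A 7-joint arm with a two-finger parallel gripper is mounted at the origin on the work surface. World frame = base frame: x ahead of the robot, y to its left, z up, the work surface at z = 0. Lengths are in mm, angles in rad, forces in N, time in s.
With the tool pointing down it reaches from about 425 to 875 mm from the base axis. Payload 8.4 kg.
Tool frame: the origin (TCP) lies where the fingers leave the gripper's body, on its centre line; the fingertips stand 70 mm ahead of it and the grasp point (between the pads) lies 51 mm ahead of it (hold_point_z is the z of the grasp point in the tool frame, in mm); z points along the fingers, y is the direction in which the jaws open and shut (so a half turn about z gives the same grasp; the last joint's range is limited). The gripper opens to 87 mm and grips with 3 to 60 N. Pads are 19 mm wide; open, the fingers measure 117 mm over their backs; the gripper's body (75 mm by 190 mm) begins 51 mm behind the grasp point.
Start: joints at [-1.302, 0.333, 0.04, 1.465, -0.013, 1.343, -0.059], TCP at [233.717, 606.501, 292.246] pointing down, gripper open.
Joint ranges: [-2.58, 2.58], [-0.38, 2.09], [-1.3, 1.39], [0.25, 2.4], [-1.5, 4.64], [0.08, 2.09], [-2.65, 2.65]. Speed limits (rad/s): [2.22, 2.22, 2.79, 2.79, 3.14, 3.14, 3.14].

### API

Orientations are given as [roll, pitch, yaw] about the fixed x, y, z axes, in that order (R = Rz(yaw) Ry(pitch) Rx(roll)).
In Python, from cell import get_state, grab_frame, job_done, trace, pinpoint, hold_point_z gives the robot as it stands.
- The arm moves only by the shell command python3 -m jog 'ROWS'. ROWS is JSON, a list of rows, each a list of 3 entries, a list of its own where there are three numbers: the closure, from 0 (fully open) to 1 (shut), then the shift along the world's x, y, z in mm, then the turn, a rotation vector about the world's x, y, z in degrees. A call has exactly 10 rows; each row shifts and turns the commanded pose from where the row before left it; what a row does not reach is not made up. A row lasts 1/12 s, in which the tool goes at most 41.7 mm and 7.16 degrees, less where a joint would pass 70% of its speed; a pose out of reach is approached as far as the arm can. A call is refused whole if a number of a shift passes 41.7 or a number of a turn 7.16, either way. A call with a gripper value outside its range is refused whole. The fingers move at their own pace and stop on an object; the grip force is fixed at half the most. Time passes only in rows, so rows that do not move let the fingers close, or fill a call up. It gives the time, the measured TCP pose, the force and the opening at its end, in the units of the state.
- get_state(): the state, without advancing time (a new reading comes with each control period).
- grab_frame(name): name is "scene" or "top" or "wrist"; returns a dict with "image" (384x512x3 uint8, red, green, blue), "intrinsics" (3x3 intrinsics, pixels), "k1" (the pictures are not rectified: a ray, as slopes to the right and down, at radius r is drawn at 1 + k1 r^2 times it, then the intrinsics apply), "position" and "orientation" of the camera in the world. Camera axes: x right, y up, looking along -z (the intrinsics and any distortion apply to the point x, -y, -z); pixel columns grow to the right and rows downward; lengths in mm; the calibration is good to about 2 mm. A picture is of the moment at which its call begins. There is no depth.
- job_done(): hands the job in, once; it reports no verdict.
Trained networks look in the newest picture that a camera, given by its name, has taken for a name from the list of things; names that differ only in an ending like _2 or _b are one class to them, and where a whole thing is asked for, a point or a joint stands for the part that bears it (a point fixed in the world has none). Each returns a list of dicts, best first, with "p" (0 to 1); they miss things now and then, are a little off and sometimes report something else, mostly with a low value. They report only what shows in the picture. A call takes as long as a camera call. They do not tell look-alikes from the thing itself.
- trace(name, camera): "pixels" (384x512 bool, what is visible of it).
- pinpoint(name, camera): "centre" ([x, y, z] in mm, in world coordinates, good to about 4 mm: a listed point, or the origin of a listed thing).
The state is a dict: "time": time; "qpos": joint angles; "dq": joint speeds; "joint_torque": joint torques, N m; "tool_pos": TCP position; "eef_rot": TCP orientation; "force": force on the tool from outside, world axes, zero at the start; "ft_torque": the same for the moment, N m; "finger_gap": opening from 0.0 (shut) to 1.0 (fully open).
Only numpy, scipy, OpenCV 4.12 (cv2) and the standard library are available. Lean on these libraries where they do the work, as an engineer would, in place of code of your own. Each camera call takes 0.05 s, during which the arm holds its last target.

## Working session

There is one attempt and no reset: what is moved stays moved. The work goes in short steps, Python scripts to look and compute and a shell command to move; the robot and the scene stay as the last step left them, time stands still between calls to the robot, and variables do not carry over. Pictures are saved under pics/ and viewed, and the job is handed in when it is done.

```bash
ls; mkdir -p pics
python3 - <<'E'
from cell import *
import cv2
print(get_state(), hold_point_z)
for n in ("scene","top"):
    f=grab_frame(n); cv2.imwrite(f"pics/{n}0.png",f["image"][:,:,::-1])
    print(n,f["position"],f["orientation"],f["intrinsics"],f["k1"])
    for t in ("thick_center","thin_center","spare_center","arbor_foot"):
        print(n,t,[(p["centre"],p["p"]) for p in pinpoint(t,n)])
E
```

```text
pics
{'time': 0.0, 'qpos': array([-1.3021848 ,  0.33390231,  0.03987369,  1.46624856, -0.01341492,
        1.34330883, -0.05853796]), 'dq': array([ 7.96089479e-04, -1.12610773e-03,  1.22097403e-04,  8.33440521e-04,
        1.35853117e-03,  3.58474270e-05,  1.42608711e-03]), 'joint_torque': array([-1.64926755e-04, -6.56352067e+01,  1.33480724e+00, -4.03802741e+01,
       -5.99284354e-02,  4.47193428e-02,  1.59758283e-04]), 'tool_pos': array([233.61271898, 606.1915048 , 291.37585418]), 'eef_rot': array([-3.13999440e+00,  9.40506754e-05,  2.77372304e+00]), 'force': array([ 0.55025423, -0.44534754,  0.1798164 ]), 'ft_torque': array([ 0.02850638, -0.0241654 ,  0.00988112]), 'finger_gap': 0.9967391303216949} 51.0
scene [913.00717352 602.43256473 545.62323948] [ 0.89820719 -0.01910823  2.52002277] [[376.73504406   0.         255.45274278]
 [  0.         376.73504406 188.94038532]
 [  0.           0.           1.        ]] 0.03262886420696141
scene thick_center [([623.0, 113.0, 8.6], 0.85)]
scene thin_center [([514.9, 336.9, 6.3], 0.85), ([462.5, 247.5, 9.1], 0.69)]
scene spare_center [([476.7, 40.8, 4.1], 0.72)]
scene arbor_foot [([496.5, -191.8, 14.0], 0.87)]
top [489.6887745   94.90589743 849.75163122] [ 0.05122238 -0.00781088 -1.599869  ] [[390.97523194   0.         247.7914504 ]
 [  0.         390.97523194 192.10139382]
 [  0.           0.           1.        ]] -0.06647589751455046
top thick_center [([625.6, 113.8, 19.9], 0.87)]
top thin_center [([513.9, 340.0, 7.3], 0.7), ([467.4, 254.3, 3.0], 0.62)]
top spare_center [([475.3, 40.9, 10.0], 0.71)]
top arbor_foot [([494.5, -190.7, 14.8], 0.65)]
```

View pics/scene0.png

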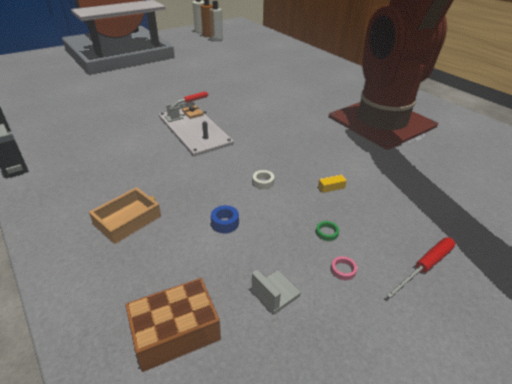

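View pics/top0.png

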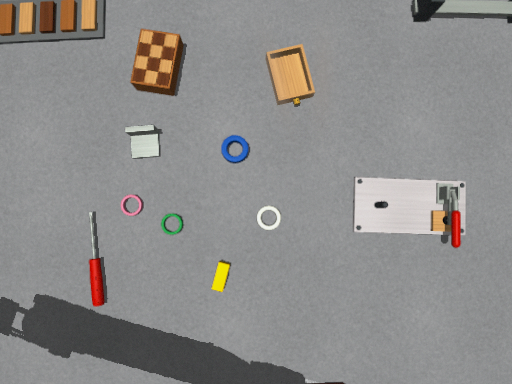

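The top view shows the blue ring at (235,149), the white one at (269,217), the arbor at about (380,205), and the clamp at (455,215). The thin rings are at (172,224) in green and (132,205) in pink. The pink ring is the look-alike, so I choose the green one by colour. I'll check it in a crop and measure by colour fit.

```bash
cat > h.py <<'E'
import numpy as np, cv2
from scipy.spatial.transform import Rotation as R
from cell import *
def ray(f,uv):
    K=f["intrinsics"];d=np.array([(uv[0]-K[0,2])/K[0,0],(uv[1]-K[1,2])/K[1,1]]);s=d.copy()
    for _ in range(20): s=d/(1+f["k1"]*(s@s))
    return R.from_euler("xyz",f["orientation"]).as_matrix()@np.array([s[0],-s[1],-1.])
def onz(f,uv,z):
    r=ray(f,uv);p=np.array(f["position"]);return p+r*(z-p[2])/r[2]
def mask(f,c):
    h=cv2.cvtColor(f["image"],cv2.COLOR_RGB2HSV).astype(int);H,S,V=h[...,0],h[...,1],h[...,2]
    return {"blue":(H>105)&(H<130)&(S>150),"green":(H>55)&(H<85)&(S>120),"white":(S<40)&(V>185)}[c]
def comp(f,c,near):
    n,l,st,ce=cv2.connectedComponentsWithStats(mask(f,c).astype(np.uint8))
    best=min([i for i in range(1,n) if st[i,4]>20],key=lambda i:np.hypot(*(ce[i]-near)))
    return (l==best),st[best]
def ringfit(f,c,near,z):
    m,st=comp(f,c,near); cs,_=cv2.findContours(m.astype(np.uint8),cv2.RETR_EXTERNAL,cv2.CHAIN_APPROX_NONE)
    pts=np.array([onz(f,p[0],z)[:2] for p in max(cs,key=len)])
    (x,y),r=cv2.minEnclosingCircle(pts.astype(np.float32)); return (x,y),r,st
E
python3 - <<'E'
from h import *
f=grab_frame("top");im=f["image"]
for c,n,z in (("blue",(235,149),28),("green",(172,224),14),("white",(269,217),20)): print(c,ringfit(f,c,n,z))
for uv,z in (((376,205),12),((386,205),62),((132,205),14)): print(uv,onz(f,uv,z))
a=cv2.resize(im[180:250,110:210,::-1],None,fx=4,fy=4,interpolation=2);b=cv2.resize(im[170:240,350:450,::-1],None,fx=4,fy=4,interpolation=2)
cv2.imwrite("pics/crop1.png",np.hstack([a,b])[:,:800])
E
```

```text
blue ((624.56787109375, 112.71669006347656), 28.97100067138672, array([222, 136,  26,  27, 381], dtype=int32))
green ((469.81951904296875, 251.8051300048828), 22.79547119140625, array([161, 214,  22,  21, 161], dtype=int32))
white ((476.8809814453125, 45.01710891723633), 25.54829978942871, array([257, 206,  24,  24, 247], dtype=int32))
(376, 205) [ 496.55029428 -189.32505235   12.        ]
(386, 205) [ 495.50918808 -193.09083028   62.        ]
(132, 205) [511.76027948 336.18341688  14.        ]
```

View pics/crop1.png

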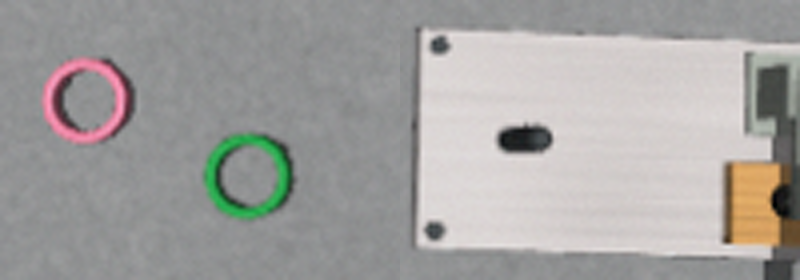

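The crop confirms green at (172,224), with pink as the look-alike. The arbor foot is at about (378,204.5), which gives roughly (496,-192.5). Next I move over the blue ring.

```bash
python3 -m jog '[[0,[19.5,-24.7,0],[0,0,0]],[0,[19.5,-24.7,0],[0,0,0]],[0,[19.5,-24.7,0],[0,0,0]],[0,[19.5,-24.7,0],[0,0,0]],[0,[19.5,-24.7,0],[0,0,0]],[0,[19.5,-24.7,0],[0,0,0]],[0,[19.5,-24.7,0],[0,0,0]],[0,[19.5,-24.7,0],[0,0,0]],[0,[19.5,-24.7,0],[0,0,0]],[0,[19.5,-24.7,0],[0,0,0]]]'
python3 -m jog '[[0,[19.5,-24.7,-14],[0,0,0]],[0,[19.5,-24.7,-14],[0,0,0]],[0,[19.5,-24.7,-14],[0,0,0]],[0,[19.5,-24.7,-14],[0,0,0]],[0,[19.5,-24.7,-14],[0,0,0]],[0,[19.5,-24.7,-14],[0,0,0]],[0,[19.5,-24.7,-14],[0,0,0]],[0,[19.5,-24.7,-14],[0,0,0]],[0,[19.5,-24.7,-14],[0,0,0]],[0,[19.5,-24.7,-14],[0,0,0]]]'
python3 - <<'E'
from h import *
s=get_state();print(s["tool_pos"],s["eef_rot"],s["qpos"])
f=grab_frame("wrist");cv2.imwrite("pics/w1.png",f["image"][:,:,::-1])
print(f["position"],f["orientation"])
try: print(ringfit(f,"blue",(256,192),28), [p["centre"] for p in pinpoint("thick_center","wrist")])
except Exception as e: print(e)
E
```

```text
time: 1.38
tool_pos: [429.5, 358.2, 292.5]
eef_rot: [3.141, 0.0, 2.774]
force: [0.6, -0.2, -0.3]
finger_gap: 1.001
time: 2.22
tool_pos: [624.6, 111.3, 151.7]
eef_rot: [3.141, 0.0, 2.774]
force: [0.2, 0.6, 0.6]
finger_gap: 0.997
[624.56768468 111.33426286 151.73147467] [3.14131841e+00 2.95234216e-04 2.77410729e+00] [-0.54160943  0.42339671  0.37611572  1.67972479 -0.17289786  1.07090561
  1.09075191]
[546.98542533 141.11837296 243.9830652 ] [-3.06041934e-01  7.71352698e-04  1.20276458e+00]
((623.1615600585938, 112.3801040649414), 31.01241111755371, array([ 216,  163,   79,   82, 3852], dtype=int32)) [[625.5, 110.6, 17.9]]
```

View pics/w1.png

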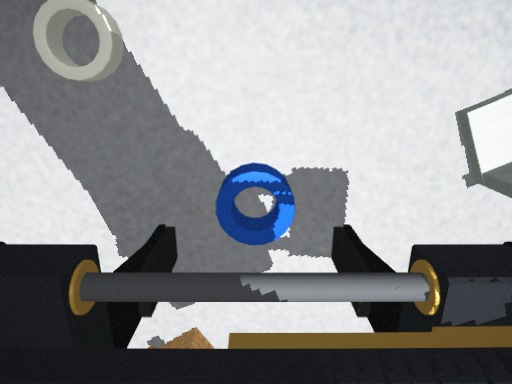

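The blue ring at (255,203) sits centred between the fingers. I'll descend and close.

```bash
python3 -m jog '[[0,[0,1,-12],[0,0,0]],[0,[0,0,-12],[0,0,0]],[0,[0,0,-12],[0,0,0]],[0,[0,0,-12],[0,0,0]],[0,[0,0,-10],[0,0,0]],[0,[0,0,-8],[0,0,0]],[0,[0,0,-6],[0,0,0]],[0,[0,0,-5.5],[0,0,0]],[0,[0,0,0],[0,0,0]],[0.5,[0,0,0],[0,0,0]]]'
python3 -m jog '[[1,[0,0,0],[0,0,0]],[1,[0,0,0],[0,0,0]],[1,[0,0,0],[0,0,0]],[1,[0,0,0],[0,0,0]],[1,[0,0,0],[0,0,0]],[1,[0,0,0],[0,0,0]],[1,[0,0,0],[0,0,0]],[1,[0,0,0],[0,0,0]],[1,[0,0,0],[0,0,0]],[1,[0,0,0],[0,0,0]]]'
```

```text
time: 3.15
tool_pos: [623.8, 113.5, 74.7]
eef_rot: [-3.141, -0.0, 2.774]
force: [0.3, -0.2, 0.6]
finger_gap: 0.973
time: 3.98
tool_pos: [623.9, 113.5, 75.1]
eef_rot: [3.141, 0.0, 2.774]
force: [-1.5, -0.2, 4.5]
finger_gap: 0.668
```

Opening of 0.668×87 = 58 mm means the ring is held. I'll lift it and check.

```bash
python3 -m jog '[[1,[0,0,8],[0,0,0]],[1,[0,0,12],[0,0,0]],[1,[0,0,12],[0,0,0]],[1,[0,0,12],[0,0,0]],[1,[0,0,12],[0,0,0]],[1,[0,0,12],[0,0,0]],[1,[0,0,12],[0,0,0]],[1,[0,0,12],[0,0,0]],[1,[0,0,12],[0,0,0]],[1,[0,0,11],[0,0,0]]]'
python3 - <<'E'
from h import *
s=get_state();print(s["tool_pos"])
f=grab_frame("wrist");cv2.imwrite("pics/w2.png",f["image"][:,:,::-1])
print(ringfit(f,"blue",(256,192),s["tool_pos"][2]-46), [p["centre"] for p in pinpoint("thick_center","wrist")])
E
```

```text
time: 4.82
tool_pos: [623.8, 113.5, 191.2]
eef_rot: [3.141, 0.0, 2.774]
force: [0.4, -0.2, -0.8]
finger_gap: 0.667
[623.80147278 113.49480923 191.20897331]
((618.549072265625, 115.44673156738281), 29.480867385864258, array([ 196,  197,  117,   76, 5513], dtype=int32)) [[625.5, 113.9, 129.7]]
```

View pics/w2.png

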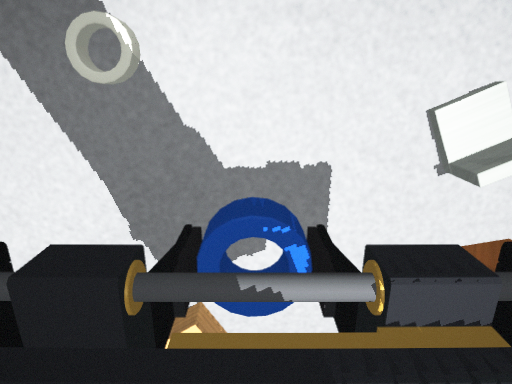

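The blue ring is held level at about (255,255), near the tool centre. I'll carry it to the arbor.

```bash
python3 -m jog '[[1,[-4,-8,0],[0,0,0]],[1,[-6.4,-15.3,0],[0,0,0]],[1,[-6.4,-15.3,0],[0,0,0]],[1,[-6.4,-15.3,0],[0,0,0]],[1,[-6.4,-15.3,0],[0,0,0]],[1,[-6.4,-15.3,0],[0,0,0]],[1,[-6.4,-15.3,0],[0,0,0]],[1,[-6.4,-15.3,0],[0,0,0]],[1,[-6.4,-15.3,0],[0,0,0]],[1,[-6.4,-15.3,0],[0,0,0]]]'
python3 -m jog '[[1,[-6.4,-15.3,0],[0,0,0]],[1,[-6.4,-15.3,0],[0,0,0]],[1,[-6.4,-15.3,0],[0,0,0]],[1,[-6.4,-15.3,0],[0,0,0]],[1,[-6.4,-15.3,0],[0,0,0]],[1,[-6.4,-15.3,0],[0,0,0]],[1,[-6.4,-15.3,0],[0,0,0]],[1,[-6.4,-15.3,0],[0,0,0]],[1,[-6.4,-15.3,0],[0,0,0]],[1,[-8.8,-22.6,0],[0,0,0]]]'
python3 - <<'E'
from h import *
s=get_state();print(s["tool_pos"],s["qpos"])
f=grab_frame("wrist");cv2.imwrite("pics/w3.png",f["image"][:,:,::-1])
print([p["centre"] for p in pinpoint("thick_center","wrist")],[p["centre"] for p in pinpoint("arbor_foot","wrist")])
f=grab_frame("scene");cv2.imwrite("pics/s3.png",cv2.resize(f["image"][50:200,120:320,::-1],None,fx=4,fy=4))
print([p["centre"] for p in pinpoint("thick_center","scene")],[p["centre"] for p in pinpoint("arbor_foot","scene")])
E
```

```text
time: 5.75
tool_pos: [561.4, -33.8, 189.8]
eef_rot: [3.141, 0.0, 2.774]
force: [-0.4, 0.7, -0.7]
finger_gap: 0.671
time: 6.58
tool_pos: [495.3, -192.6, 189.8]
eef_rot: [3.141, 0.0, 2.776]
force: [0.3, -1.2, -0.6]
finger_gap: 0.668
[ 495.33606625 -192.56573862  189.76445837] [-0.21381926  0.18590215  0.55980694  1.90383458 -0.11227374  1.08221684
  1.59585804]
[[494.4, -191.7, 132.1]] [[497.9, -192.8, 9.2]]
[[498.4, -196.3, 126.1]] [[498.0, -192.1, 10.5]]
```

View pics/w3.png

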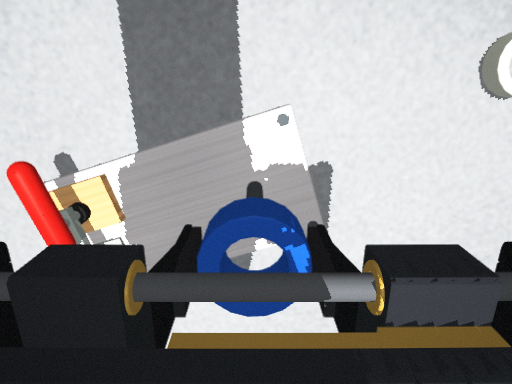

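View pics/s3.png

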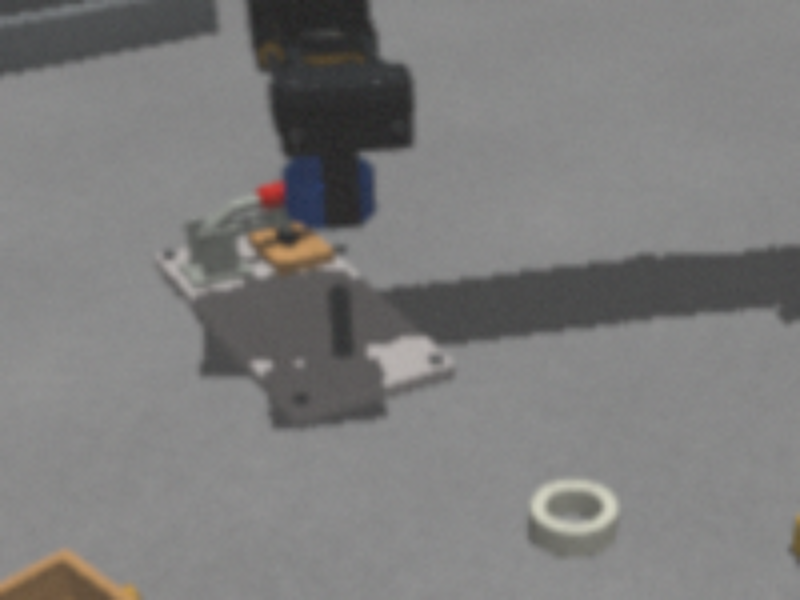

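All estimates of the foot agree within about 2 mm: (497±1, -192.5). In the wrist view the arbor at (255,190) lines up with the ring axis. I'll descend.

```bash
python3 -m jog '[[1,[1,0,-8],[0,0,0]],[1,[0,0,-8],[0,0,0]],[1,[0,0,-8],[0,0,0]],[1,[0,0,-8],[0,0,0]],[1,[0,0,-7],[0,0,0]],[1,[0,0,-7],[0,0,0]],[1,[0,0,-6],[0,0,0]],[1,[0,0,-6],[0,0,0]],[1,[0,0,-6],[0,0,0]],[1,[0,0,-6],[0,0,0]]]'
python3 - <<'E'
from h import *
f=grab_frame("wrist");cv2.imwrite("pics/w4.png",f["image"][:,:,::-1])
E
```

```text
time: 7.72
tool_pos: [496.8, -192.5, 119.2]
eef_rot: [-3.142, 0.0, 2.774]
force: [0.3, -0.5, -1.3]
finger_gap: 0.669
```

View pics/w4.png

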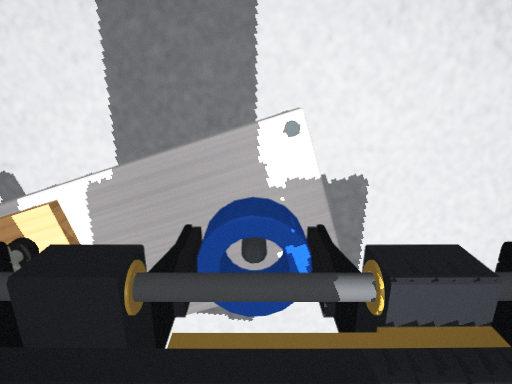

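The arbor tip at (254,248) now sits inside the bore, and there is no contact force. 32 mm remain to the plate.

```bash
python3 -m jog '[[1,[0,0,-4],[0,0,0]],[1,[0,0,-4],[0,0,0]],[1,[0,0,-4],[0,0,0]],[1,[0,0,-4],[0,0,0]],[1,[0,0,-4],[0,0,0]],[1,[0,0,-4],[0,0,0]],[1,[0,0,-3],[0,0,0]],[1,[0,0,-2],[0,0,0]],[1,[0,0,-1.5],[0,0,0]],[1,[0,0,0],[0,0,0]]]'
```

```text
time: 8.6
tool_pos: [496.6, -192.5, 89.0]
eef_rot: [-3.141, -0.0, 2.774]
force: [-0.6, 0.1, -0.3]
finger_gap: 0.671
```

```bash
python3 -m jog '[[1,[0,0,-1],[0,0,0]],[1,[0,0,-0.5],[0,0,0]],[1,[0,0,0],[0,0,0]],[0,[0,0,0],[0,0,0]],[0,[0,0,0],[0,0,0]],[0,[0,0,0],[0,0,0]],[0,[0,0,0],[0,0,0]],[0,[0,0,0],[0,0,0]],[0,[0,0,0],[0,0,0]],[0,[0,0,0],[0,0,0]]]'
python3 - <<'E'
from h import *
f=grab_frame("wrist");cv2.imwrite("pics/w5.png",f["image"][:,:,::-1])
print([p["centre"] for p in pinpoint("thick_center","wrist")],[p["centre"] for p in pinpoint("arbor_foot","wrist")])
E
```

```text
time: 9.43
tool_pos: [496.7, -192.5, 87.8]
eef_rot: [-3.142, 0.0, 2.774]
force: [0.3, 0.1, 0.4]
finger_gap: 0.984
[] [[496.8, -195.7, 10.6]]
```

View pics/w5.png

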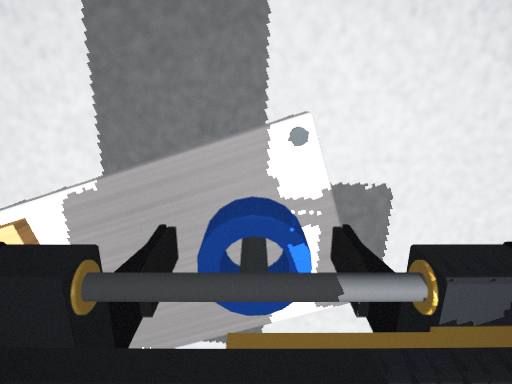

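The blue ring at (254,255) is on the arbor and the fingers are clear of it. I'll go up and over to the green ring.

```bash
python3 -m jog '[[0,[0,0,5],[0,0,0]],[0,[0,0,10],[0,0,0]],[0,[0,0,15],[0,0,0]],[0,[0,0,15],[0,0,0]],[0,[0,0,15],[0,0,0]],[0,[0,0,15],[0,0,0]],[0,[0,0,15],[0,0,0]],[0,[0,0,10],[0,0,0]],[0,[-1,15,0],[0,0,0]],[0,[-2,23,0],[0,0,0]]]'
python3 -m jog '[[0,[-2,30,0],[0,0,0]],[0,[-2,30,0],[0,0,0]],[0,[-2,30,0],[0,0,0]],[0,[-2,30,0],[0,0,0]],[0,[-2,30,0],[0,0,0]],[0,[-2,30,0],[0,0,0]],[0,[-2,30,0],[0,0,0]],[0,[-2,30,0],[0,0,0]],[0,[-2,30,0],[0,0,0]],[0,[-2,30,0],[0,0,0]]]'
python3 -m jog '[[0,[-2,30,0],[0,0,0]],[0,[-2,30,0],[0,0,0]],[0,[0,24,0],[0,0,0]],[0,[0,20,0],[0,0,0]],[0,[0,0,-10],[0,0,0]],[0,[0,0,-10],[0,0,0]],[0,[0,0,-10],[0,0,0]],[0,[0,0,-5],[0,0,0]],[0,[0,0,0],[0,0,0]],[0,[0,0,0],[0,0,0]]]'
python3 - <<'E'
from h import *
s=get_state();print(s["tool_pos"])
f=grab_frame("wrist");cv2.imwrite("pics/w6.png",f["image"][:,:,::-1])
print(ringfit(f,"green",(256,220),14), [(p["centre"],p["p"]) for p in pinpoint("thin_center","wrist")])
f=grab_frame("scene");cv2.imwrite("pics/s6.png",cv2.resize(f["image"][50:200,120:320,::-1],None,fx=4,fy=4))
print([p["centre"] for p in pinpoint("thick_center","scene")],[p["centre"] for p in pinpoint("spare_center","scene")])
E
```

```text
time: 10.42
tool_pos: [494.0, -156.4, 189.3]
eef_rot: [-3.141, 0.003, 2.77]
force: [-0.1, -0.4, -0.3]
finger_gap: 1.0
time: 11.25
tool_pos: [473.5, 146.8, 188.4]
eef_rot: [3.141, 0.001, 2.773]
force: [0.3, 0.2, -0.9]
finger_gap: 1.001
time: 12.08
tool_pos: [469.8, 248.5, 152.4]
eef_rot: [-3.141, -0.0, 2.772]
force: [-0.1, -0.5, -0.3]
finger_gap: 1.001
[469.75466836 248.51995581 152.4436029 ]
((467.86505126953125, 251.04916381835938), 23.671438217163086, array([ 228,  167,   59,   60, 1506], dtype=int32)) [([511.2, 336.5, 7.4], 0.59)]
[[495.0, -194.5, 23.6]] [[477.7, 39.9, 10.0]]
```

View pics/w6.png

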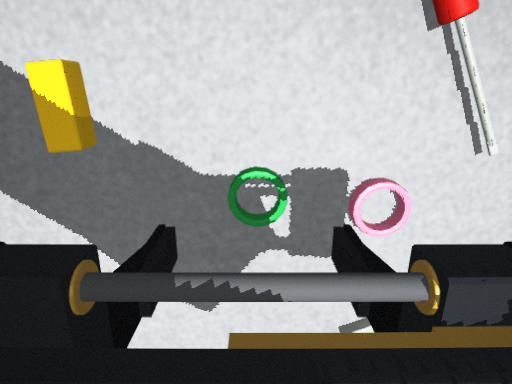

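View pics/s6.png

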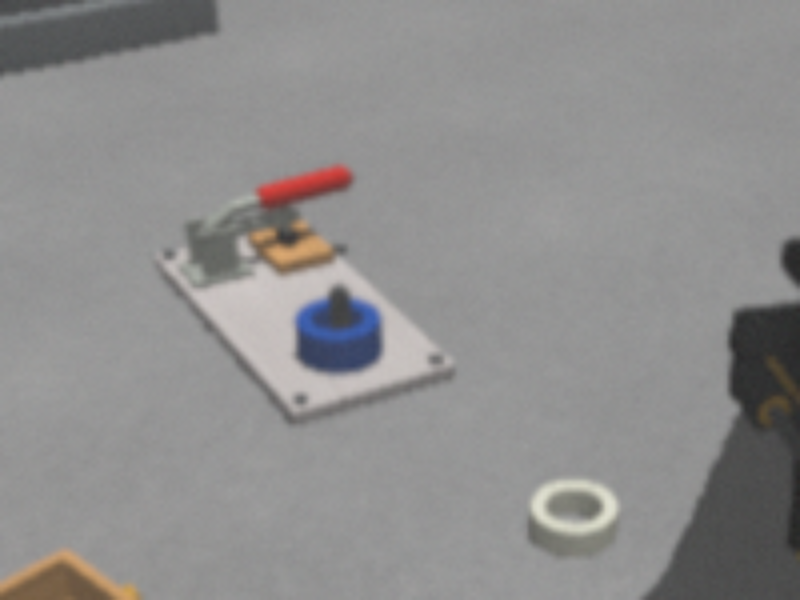

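The scene view shows blue flat on the plate and white undisturbed. In the wrist view green is at (258,197) and pink at (380,207) lies outside the right finger. I'll descend on the green ring.

```bash
python3 -m jog '[[0,[-1,2.5,-12],[0,0,0]],[0,[0,0,-12],[0,0,0]],[0,[0,0,-12],[0,0,0]],[0,[0,0,-12],[0,0,0]],[0,[0,0,-10],[0,0,0]],[0,[0,0,-8],[0,0,0]],[0,[0,0,-6],[0,0,0]],[0,[0,0,-5],[0,0,0]],[0,[0,0,-3],[0,0,0]],[0,[0,0,0],[0,0,0]]]'
python3 -m jog '[[1,[0,0,0],[0,0,0]],[1,[0,0,0],[0,0,0]],[1,[0,0,0],[0,0,0]],[1,[0,0,0],[0,0,0]],[1,[0,0,0],[0,0,0]],[1,[0,0,0],[0,0,0]],[1,[0,0,0],[0,0,0]],[1,[0,0,0],[0,0,0]],[1,[0,0,0],[0,0,0]],[1,[0,0,0],[0,0,0]]]'
```

```text
time: 13.17
tool_pos: [468.6, 251.9, 72.3]
eef_rot: [-3.141, -0.0, 2.774]
force: [-0.1, -0.9, 0.2]
finger_gap: 1.0
time: 14.0
tool_pos: [468.7, 252.0, 72.8]
eef_rot: [3.142, 0.0, 2.774]
force: [0.2, -0.3, 1.5]
finger_gap: 0.518
```

```bash
python3 -m jog '[[1,[0,0,8],[0,0,0]],[1,[0,0,12],[0,0,0]],[1,[0,0,12],[0,0,0]],[1,[0,0,12],[0,0,0]],[1,[0,0,12],[0,0,0]],[1,[0,0,12],[0,0,0]],[1,[0,0,12],[0,0,0]],[1,[0,0,12],[0,0,0]],[1,[0,0,12],[0,0,0]],[1,[0,0,14],[0,0,0]]]'
python3 - <<'E'
from h import *
s=get_state();print(s["tool_pos"])
f=grab_frame("wrist");cv2.imwrite("pics/w7.png",f["image"][:,:,::-1])
print([(p["centre"],p["p"]) for p in pinpoint("thin_center","wrist")])
E
```

```text
time: 14.83
tool_pos: [468.5, 251.9, 191.7]
eef_rot: [-3.141, -0.0, 2.774]
force: [0.3, -1.0, -1.2]
finger_gap: 0.521
[468.52376422 251.86827339 191.72797633]
[([513.3, 338.7, 9.4], 0.89)]
```

View pics/w7.png

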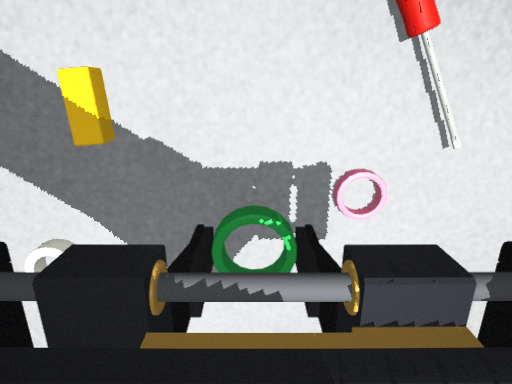

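Green is held level at (254,245). I'll carry it to the arbor.

```bash
python3 -m jog '[[1,[0,-10,0],[0,0,0]],[1,[1.5,-20,0],[0,0,0]],[1,[1.5,-25,0],[0,0,0]],[1,[1.5,-25,0],[0,0,0]],[1,[1.5,-25,0],[0,0,0]],[1,[1.5,-25,0],[0,0,0]],[1,[1.5,-25,0],[0,0,0]],[1,[1.5,-25,0],[0,0,0]],[1,[1.5,-25,0],[0,0,0]],[1,[1.5,-25,0],[0,0,0]]]'
python3 -m jog '[[1,[1.5,-25,0],[0,0,0]],[1,[1.5,-25,0],[0,0,0]],[1,[1.5,-25,0],[0,0,0]],[1,[1.5,-25,0],[0,0,0]],[1,[1.5,-25,0],[0,0,0]],[1,[1.5,-25,0],[0,0,0]],[1,[1.5,-25,0],[0,0,0]],[1,[1.5,-20,0],[0,0,0]],[1,[1.5,-15,0],[0,0,0]],[1,[1.5,-4.5,0],[0,0,0]]]'
python3 - <<'E'
from h import *
s=get_state();print(s["tool_pos"])
f=grab_frame("wrist");cv2.imwrite("pics/w8.png",f["image"][:,:,::-1])
print([(p["centre"],p["p"]) for p in pinpoint("thin_center","wrist")],[p["centre"] for p in pinpoint("arbor_foot","wrist")])
E
```

```text
time: 15.77
tool_pos: [481.3, 19.9, 189.8]
eef_rot: [-3.141, -0.001, 2.773]
force: [1.2, -0.9, -0.5]
finger_gap: 0.514
time: 16.6
tool_pos: [495.7, -195.7, 190.0]
eef_rot: [-3.14, -0.001, 2.77]
force: [-0.0, -0.0, 0.5]
finger_gap: 0.515
[ 495.72593407 -195.71124689  189.95397698]
[] [[497.5, -194.4, 8.2]]
```

View pics/w8.png

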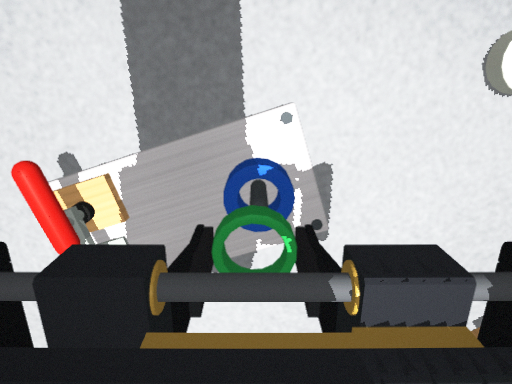

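Arbor and blue ring are at (258,190), with green directly above at (254,245). I'll go down to just above the tip and check the alignment once the arm has settled.

```bash
python3 -m jog '[[1,[0,0,-5],[0,0,0]],[1,[0,0,-8],[0,0,0]],[1,[0,0,-8],[0,0,0]],[1,[0,0,-8],[0,0,0]],[1,[0,0,-8],[0,0,0]],[1,[0,0,-8],[0,0,0]],[1,[0,0,-4],[0,0,0]],[1,[0,0,-2],[0,0,0]],[1,[0,0,0],[0,0,0]],[1,[0,0,0],[0,0,0]]]'
python3 - <<'E'
from h import *
s=get_state();print(s["tool_pos"])
f=grab_frame("wrist");cv2.imwrite("pics/w9.png",f["image"][:,:,::-1])
E
```

```text
time: 17.58
tool_pos: [497.3, -192.6, 139.9]
eef_rot: [-3.142, 0.0, 2.774]
force: [-0.0, 1.0, -0.1]
finger_gap: 0.516
[ 497.31170759 -192.62666493  139.86941773]
```

View pics/w9.png

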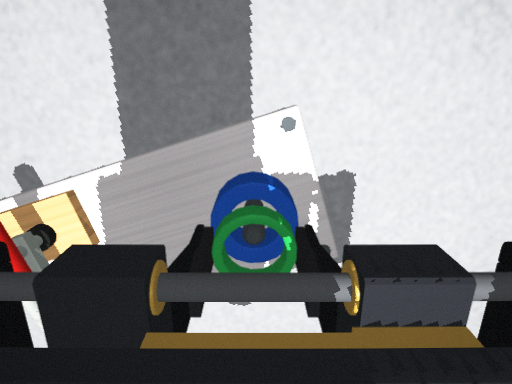

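The arbor tip at (254,238) is inside the green bore, centred left to right. 27 mm remain to the top of the blue ring.

```bash
python3 -m jog '[[1,[0,0,-4],[0,0,0]],[1,[0,0,-4],[0,0,0]],[1,[0,0,-4],[0,0,0]],[1,[0,0,-4],[0,0,0]],[1,[0,0,-4],[0,0,0]],[1,[0,0,-3],[0,0,0]],[1,[0,0,-2],[0,0,0]],[1,[0,0,-1],[0,0,0]],[1,[0,0,0],[0,0,0]],[1,[0,0,0],[0,0,0]]]'
python3 - <<'E'
from h import *
s=get_state();print(s["tool_pos"],s["force"])
f=grab_frame("wrist");cv2.imwrite("pics/w10.png",f["image"][:,:,::-1])
E
```

```text
time: 18.47
tool_pos: [497.3, -192.6, 113.8]
eef_rot: [-3.142, 0.0, 2.774]
force: [0.4, 0.2, 0.4]
finger_gap: 0.519
[ 497.25588971 -192.55039157  113.80374626] [0.44304095 0.16744917 0.35974401]
```

View pics/w10.png

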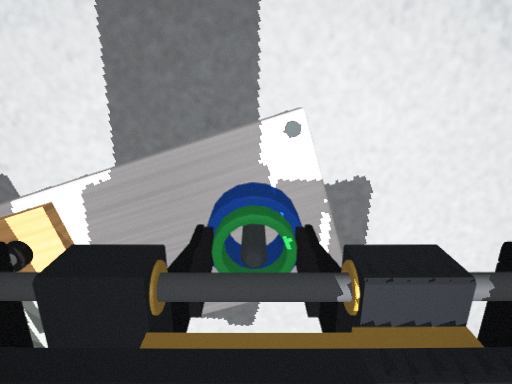

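```bash
python3 -m jog '[[1,[0,0,-0.7],[0,0,0]],[1,[0,0,0],[0,0,0]],[0,[0,0,0],[0,0,0]],[0,[0,0,0],[0,0,0]],[0,[0,0,0],[0,0,0]],[0,[0,0,0],[0,0,0]],[0,[0,0,0],[0,0,0]],[0,[0,0,0],[0,0,0]],[0,[0,0,0],[0,0,0]],[0,[0,0,0],[0,0,0]]]'
python3 -m jog '[[0,[0,0,5],[0,0,0]],[0,[0,0,10],[0,0,0]],[0,[0,0,15],[0,0,0]],[0,[0,0,15],[0,0,0]],[0,[0,0,15],[0,0,0]],[0,[0,0,15],[0,0,0]],[0,[0,0,10],[0,0,0]],[0,[0,0,0],[0,0,0]],[0,[0,0,0],[0,0,0]],[0,[0,0,0],[0,0,0]]]'
python3 - <<'E'
from h import *
f=grab_frame("wrist");cv2.imwrite("pics/w11.png",f["image"][:,:,::-1])
f=grab_frame("scene");cv2.imwrite("pics/s11.png",cv2.resize(f["image"][50:200,120:320,::-1],None,fx=4,fy=4))
for n in ("thick_center","thin_center","spare_center","arbor_foot"): print(n,[(p["centre"],p["p"]) for p in pinpoint(n,"scene")])
E
```

```text
time: 19.35
tool_pos: [497.2, -192.5, 113.0]
eef_rot: [-3.142, 0.0, 2.774]
force: [0.2, -0.4, 0.0]
finger_gap: 0.976
time: 20.18
tool_pos: [496.9, -192.3, 197.5]
eef_rot: [-3.142, -0.001, 2.774]
force: [0.1, 0.3, -0.2]
finger_gap: 0.998
thick_center [([500.4, -195.3, 22.9], 0.63)]
thin_center [([514.8, 339.3, 7.8], 0.82)]
spare_center [([477.3, 39.8, 6.9], 0.54)]
arbor_foot [([500.4, -189.2, 12.9], 0.83)]
```

View pics/w11.png

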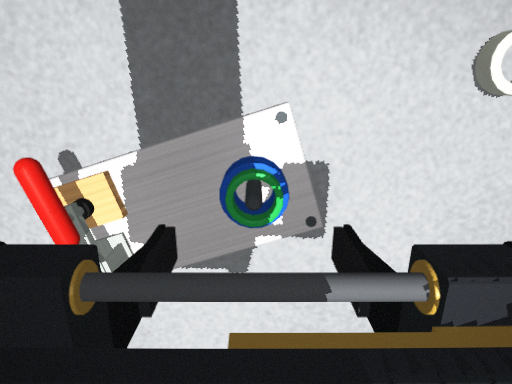

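View pics/s11.png

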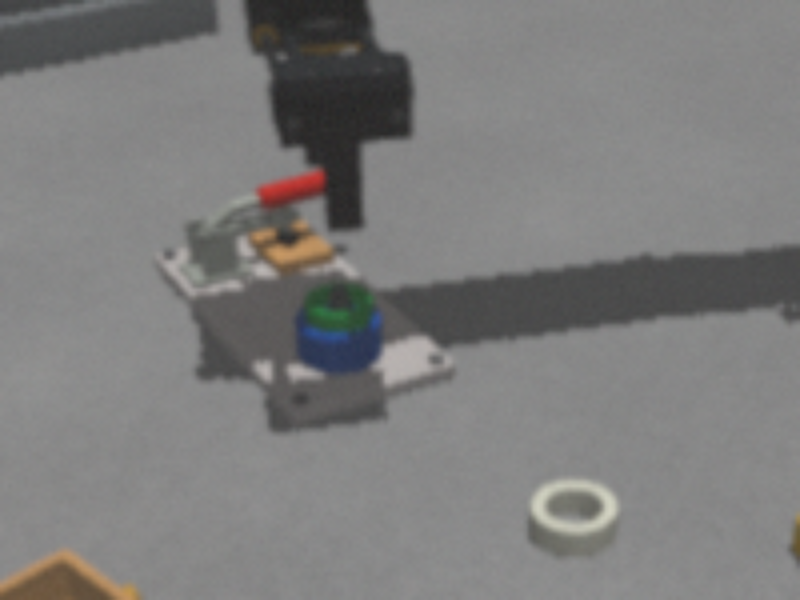

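Both rings are stacked on the arbor: green at (255,195) on blue in the wrist view, and flat in the scene view. I'll do one numeric check of the positions, then hand in.

Run:
```python
from h import *
f=grab_frame("wrist")
print(ringfit(f,"green",(255,195),54)[:2],ringfit(f,"blue",(255,190),40)[:2])
s=get_state();print(s["time"],s["force"],s["finger_gap"],np.abs(s["dq"]).max())
print(job_done())
```

```text
((496.4578552246094, -192.95582580566406), 23.61630630493164) ((496.24005126953125, -193.55990600585938), 30.340747833251953)
20.5333 [0.4623236  0.04081469 0.50260147] 1.000506717334415 0.0027306764169229714
the job is handed in; nothing more can be done
None
```

I threaded the blue ring onto the arbor down to the plate, then the green ring on top of it. I released both, backed off upward and handed the job in at 20.5 s.

- **Ring positions:** the last circle fits put green at (496.5, -193.0) and blue at (496.2, -193.6). My estimate of the arbor axis is about (496.5, -192.5), so both are about 1 mm from it. Both looked flat in the scene view.
- **Release:** the gripper was fully open, about 85 mm above where it let go of the green ring, with no contact force showing.
- **White ring:** it still reads (477, 40), the same as at the start.
- **Checks that disagreed:** the network never reported the green ring once I had gone to pick it up, only the pink look-alike at about (514, 339). I identified green by colour instead. Its height readings for the blue ring, about 23 mm, were also a few mm off the 26 mm expected. I had no direct measurement of either ring's height or tilt beyond the pictures and the tool heights at release.

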